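Gauge the depth of a drilled block

ROBOT

A 7-joint arm with a two-finger parallel gripper is mounted at the origin on the work surface. World frame = base frame: x ahead of the robot, y to its left, z up, the work surface at z = 0. Lengths are in mm, angles in rad, forces in N, time in s.
With the tool pointing down it reaches from about 425 to 875 mm from the base axis. Payload 4.7 kg.
Tool frame: the origin (TCP) lies on the centre line of the jaws, within the pads' length; the fingertips stand 11 mm ahead of it and the grasp point (between the pads) lies 8 mm behind it; z points along the fingers, y is the direction in which the jaws open and shut (so a half turn about z gives the same grasp; the last joint's range is limited). The gripper opens to 87 mm and grips with 3 to 60 N. Pads are 19 mm wide; open, the fingers measure 117 mm over their backs; the gripper's body (75 mm by 190 mm) begins 51 mm behind the grasp point.
Start: joints at [-1.16, 0.321, -0.07, 1.45, 0.023, 1.371, -0.057], TCP at [251.233, 599.505, 233.587] pointing down, gripper open.
Joint ranges: [-2.86, 2.86], [-0.3, 2.09], [-1.38, 1.24], [0.06, 2.45], [-1.56, 4.7], [0.09, 2.05], [-2.69, 2.69]. Speed limits (rad/s): [2.57, 2.57, 3.14, 3.14, 3.14, 3.14, 3.14].

INTERFACE

Orientations are given as [roll, pitch, yaw] about the fixed x, y, z axes, in that order (R = Rz(yaw) Ry(pitch) Rx(roll)).
In Python, from rig import bot gives the robot as it stands.
- The arm moves only by the tool apply_moves, never from a script. Its argument "rows" is a list of rows, each a list of 7 numbers: the shift along the tool's x, y, z scaled (see below), then the turn, a rotation vector about the tool's x, y, z scaled (see below), then the gripper command: -1 is shut, 1 is fully open, values between are in proportion. A call has 1 to 10 rows; each row is the pose to reach, as a shift and turn from the pose commanded when the call began, along the tool's axes at that moment, turning the shorter way round; what a row does not reach only later rows make up. The controller multiplies each number of a shift by 500 mm and each number of a turn by pi rad. A row lasts 1/12 s, in which the tool goes at most 41.7 mm and 7.16 degrees, less where a joint would pass 70% of its speed; a pose out of reach is approached as far as the arm can. A call with a number of a shift or a turn outside -1 to 1 is refused whole. A call with a gripper value outside its range is refused whole. The fingers move at their own pace and stop on an object; "force" is the grip in N (left out, the last holds). Time passes only in rows, so rows that repeat a pose let the fingers close. It gives the time, the measured TCP pose, the force and the opening at its end, in the units of the state.
- bot.state(): the state, without advancing time (a new reading comes with each control period).
- bot.snapshot(name): name is "scene" or "top" or "wrist"; returns the picture (420x560x3 uint8, red, green, blue); there is no depth.
- bot.camera_params(name): a dict with "fx", "fy", "cx", "cy" (pixels), "R" (3x3) and "t" (3): a world point X has camera coordinates R X + t. Camera axes: x right, y down, z forward; pixel columns grow to the right and rows downward; lengths in mm; the calibration is good to about 2 mm. A picture is of the moment at which its call begins: read the wrist's pose just before it. camera_params takes no time and is no camera call; for the wrist camera it gives the pose at the moment of the call.
- bot.job_done(): hands the job in, once; it reports no verdict.
The state is a dict: "clock": time; "joints": joint angles; "joint_velocities": joint speeds; "tau": joint torques, N m; "tool_pos": TCP position; "orientation": TCP orientation; "force": force on the tool from outside, world axes, zero at the start; "wrist_torque": the same for the moment, N m; "grip_width": opening from 0.0 (shut) to 1.0 (fully open).
Only numpy, scipy, OpenCV 4.12 (cv2) and the standard library are available. Lean on these libraries where they do the work, as an engineer would, in place of code of your own. Each camera call takes 0.05 s, during which the arm holds its last target.

TASK

Take the depth gauge out of its blue rack and lower its foot into the hole in the pale wooden block, pressing it slowly and gently until it stands on the bottom of the hole, so that the block's face has pushed the orange collar up the rod and the collar marks the depth. Leave the gauge standing there on its own, upright, with its collar flat on the block, and leave everything else on the bench alone.

Things in the scene. Friction and masses are not known exactly. Their poses are not given: they have to be found in the camera images.
- gauge_head (a point): Centre of the black round grip of the depth gauge. The gauge is a steel rod 12 mm across and 118 mm long below a black handle: a flange 40 mm across and 6 mm thick, and on it a cylindrical non-slip rubber grip 24 mm across and 46 mm high; about 0.13 kg. This point lies on the axis 24 mm above the flange, 148 mm above the gauge's foot; its z axis points up the rod.
- gauge_foot (a point): The lower end of the gauge's rod, on its axis (slightly tapered over the last 2 mm); z axis up the rod. The gauge hangs upright in one of the three holes of the rack, held by its collar, which rests on the rack's top: its foot is 28 mm down the hole.
- collar_under (a point): Centre of the underside of the orange collar, a disc 30 mm across and 14 mm high that slides on the gauge's rod with a steady friction of about 8 N and stays where it is put. At the start its underside is 28 mm above the gauge's foot; it can slide up to 98 mm above the foot.
- collar (a joint): How far the collar has been pushed up the rod from its starting place, in m: the marked depth is 28 mm plus this.
- rack: Blue block 60 x 170 x 50 mm, fixed to the bench, with three upright holes 14.5 mm wide and 42 mm deep, in the middle and 55 mm to each side along its y. Origin at the centre of its underside. The gauge and two pins stand in the holes, in any order.
- pale_block_mouth (a point): Centre of the mouth of the hole in the pale wooden block, level with the block's upper face, 85 mm above the bench; z axis up. The block is 70 x 70 x 80 mm on a steel foot plate 100 x 100 x 5 mm, fixed to the bench. The upright blind hole is 14.5 mm wide with a 2 mm chamfer; its bottom (hole_floor, with hole_bottom its centre) is hard and flat; its depth is not known, somewhere from 42 to 70 mm.
- dark_block_mouth (a point): The same point of a dark wooden block of the same shape with a like hole; not to be used.
- brass_pin_center (a point): Centre of a brass pin 12 mm across and 75 mm long standing in the rack; a bystander.
- copper_pin_center (a point): Centre of a copper pin 12 mm across and 85 mm long standing in the rack; a bystander.
- meter_center (a point): Centre of a yellow and black multimeter 150 x 75 x 32 mm lying on the bench; a bystander.
- spool_center (a point): Centre of a black spool 56 mm across and 40 mm high standing on the bench; a bystander.
- screwdriver_grip (a point): Handle of a red screwdriver 170 mm long lying on the bench; a bystander.
There are look-alikes about, which are no part of the job. Of the things that look like the part that bears gauge_head, the middle-sized one is meant.

How it is judged (in metres and radians):
On the way:
1. the gauge's foot is pressed onto the bottom of the hole in the pale block (horizontal distance between gauge_foot and hole_bottom below 0.004 m and z of gauge_foot in the frame of hole_bottom below 0.002 m), for 0.1 s.
At the end, for the whole second after the job is handed in: The gauge stands by itself at rest in the hole of the pale block: its foot within 2 mm of the hole's bottom, the collar's underside within 2 mm of the block's upper face, the rod within 0.08 rad of upright (all of step 1 and z of collar_under in the frame of pale_block_mouth below 0.002 m and angle between gauge_foot's own z axis and vertical below 0.08 rad and linear speed of gauge below 0.02 m/s); the robot touches nothing.
It fails at once if the gauge presses on the bottom of the hole with more than 50 N (contact force between gauge and hole_floor above 50 N).
It fails at once if the gauge presses on the pale block with more than 50 N (contact force between gauge and pale_block above 50 N).
It fails at once if the brass pin, copper pin, multimeter, spool or screwdriver is moved more than 20 mm (distance of any of brass_pin_center, copper_pin_center, meter_center, spool_center, screwdriver_grip from where it was at the start of the episode above 0.02 m).
It also fails if it takes over 54 s, if anything falls off the work surface, if the arm or the gripper's body presses on something with over 40 N, if the wrist force passes 120 N, or if a joint passes its speed limit or range.

## Working session

There is one attempt and no reset: what is moved stays moved. The work goes in short steps, Python scripts to look and compute and a tool call to move; the robot and the scene stay as the last step left them, time stands still between calls to the robot, and variables do not carry over. Pictures are saved under pics/ and viewed, and the job is handed in when it is done.

Besides the shell and the picture viewer there is one more tool, called after "Request:" as a command line: name --pt "numbers of a row" for each row, then --argument value for the rest. apply_moves: Moves the arm, as the interface text tells. Shifts and turns lie within -1 to 1; 1 stands for 500 mm of shift or pi rad of turn. Its arguments: {"type":"object","properties":{"rows":{"type":"array"},"force":{"type":"number"}},"required":["rows"]}

```bash
ls; mkdir -p pics; python3 - <<'E'
from rig import bot
import cv2
print(bot.state())
for n in ("scene","top","wrist"):
    p=bot.camera_params(n); print(n,p)
    cv2.imwrite(f"pics/{n}0.png",bot.snapshot(n)[:,:,::-1])
E
```

```text
pics
{'clock': 0.0, 'joints': array([-1.15989404,  0.32181801, -0.07010359,  1.45171318,  0.02260568,
        1.37079888, -0.05690314]), 'joint_velocities': array([-5.25596365e-05, -3.17651749e-04, -1.59031905e-04,  7.39007033e-04,
        4.83846479e-04,  3.41436387e-04,  1.14294407e-03]), 'tau': array([-2.05126685e-05, -4.91289961e+01, -4.03777175e-01, -3.12537432e+01,
       -6.38970709e-02,  4.34494636e-02,  1.78511141e-04]), 'tool_pos': array([251.02957191, 598.97134049, 232.44572492]), 'orientation': array([-3.13964524e+00,  1.00279161e-04,  2.74483777e+00]), 'force': array([-0.80850871,  0.24739899, -0.11965211]), 'wrist_torque': array([-0.03315383, -0.02807912, -0.06822625]), 'grip_width': 0.99598901478229}
scene {'fx': 513.9577986418736, 'fy': 513.9577986418736, 'cx': 275.9414631820318, 'cy': 207.02946097398242, 'R': array([[ 0.77389759,  0.63321404,  0.01106772],
       [ 0.42077663, -0.50104409, -0.75624192],
       [-0.47331759,  0.58991084, -0.65419849]]), 't': array([-415.28135978,  -87.33181683, 1536.04931547])}
top {'fx': 409.50754217393785, 'fy': 409.50754217393785, 'cx': 278.1320502372044, 'cy': 205.98025832724258, 'R': array([[-0.00882507, -0.9999146 ,  0.00963859],
       [-0.99716074,  0.00807908, -0.07486782],
       [ 0.07478356, -0.01027193, -0.99714688]]), 't': array([  53.41144545,  494.41352332, 1246.84704172])}
wrist {'fx': 368.1834178218177, 'fy': 368.1834178218177, 'cx': 282.99017009191795, 'cy': 220.30703676173943, 'R': array([[ 3.85572586e-01,  9.22677439e-01, -3.53833744e-04],
       [ 8.78311339e-01, -3.66915143e-01,  3.06500359e-01],
       [ 2.82671139e-01, -1.18488912e-01, -9.51870477e-01]]), 't': array([-650.15746379,  -37.08231378,  391.1955882 ])}
```

View pics/scene0.png

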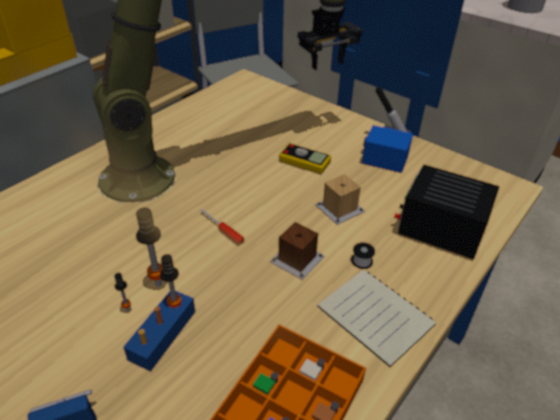

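View pics/top0.png

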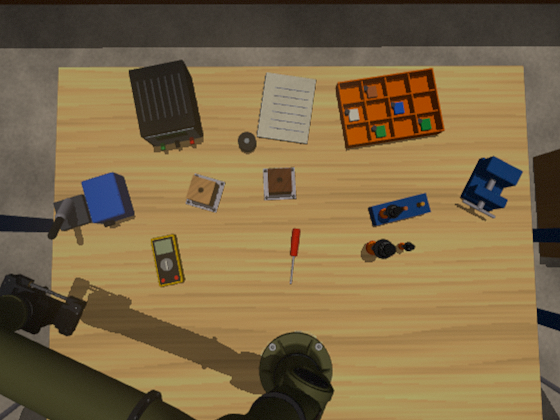

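View pics/wrist0.png

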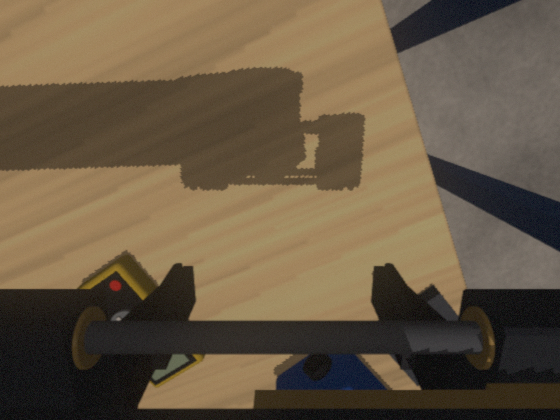

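Scene view: the rack is at (160,328). The medium gauge is in its rear hole, with its head at (168,265) and collar at (174,299). The large look-alike is at (148,230) and the small one at (121,285). The pale block is at (342,198) with its hole near (343,183). Next I'll zoom in and measure.

```bash
python3 - <<'E'
import cv2
a=cv2.imread("pics/scene0.png");b=cv2.imread("pics/top0.png")
def c(i,x,y,w,h,s): return cv2.resize(i[y:y+h,x:x+w],None,fx=s,fy=s,interpolation=cv2.INTER_CUBIC)
cv2.imwrite("pics/s_g.png",c(a,100,200,120,100*12//10,5)[:600])
cv2.imwrite("pics/t_g.png",c(b,350,180,100,90,6))
cv2.imwrite("pics/blk.png",cv2.hconcat([c(a,310,165,65,65,6),c(b,172,160,65,65,6)]))
E
```

```text
(no output)
```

View pics/s_g.png

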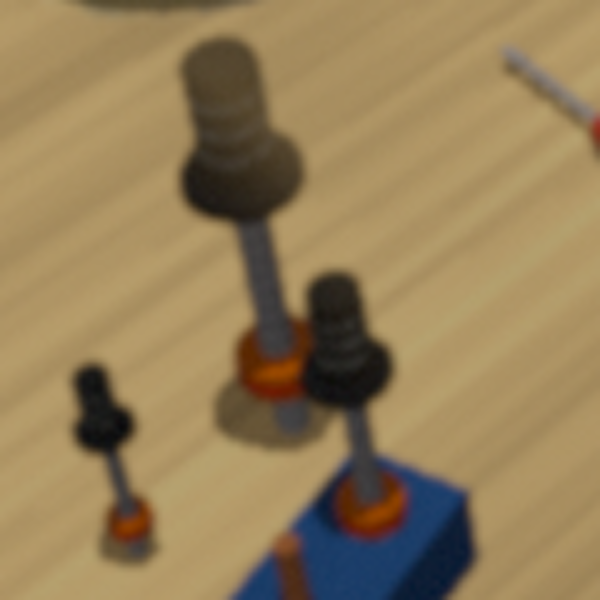

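View pics/t_g.png

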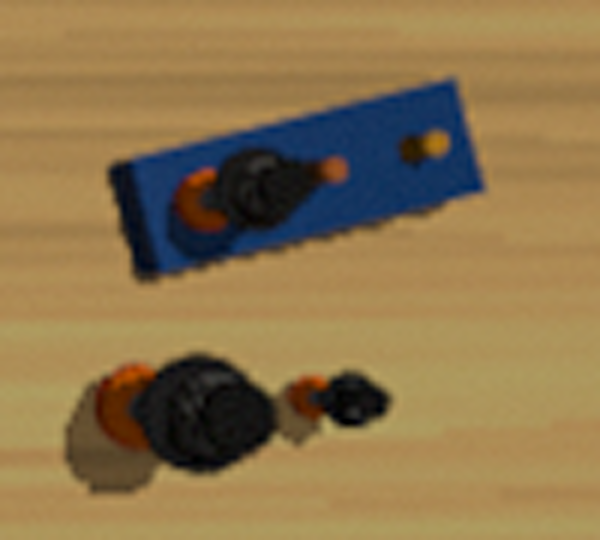

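View pics/blk.png

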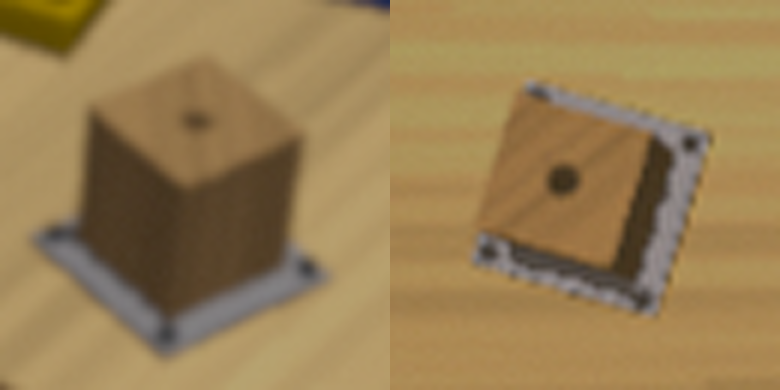

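```bash
cat > h.py <<'E'
from rig import bot
import numpy as np, cv2
from scipy.spatial.transform import Rotation as Ro
def ray(p,uv):
    R=np.array(p["R"]);t=np.array(p["t"]);d=R.T@np.array([(uv[0]-p["cx"])/p["fx"],(uv[1]-p["cy"])/p["fy"],1.])
    return -R.T@t,d/np.linalg.norm(d)
def tri(*obs):
    A=np.zeros((3,3));b=np.zeros(3)
    rs=[ray(p,u) for p,u in obs]
    for c,d in rs:
        M=np.eye(3)-np.outer(d,d);A+=M;b+=M@c
    X=np.linalg.solve(A,b)
    return X,[round(float(np.linalg.norm((np.eye(3)-np.outer(d,d))@(X-c))),2) for c,d in rs]
def plane(p,uv,z):
    c,d=ray(p,uv);return c+d*(z-c[2])/d[2]
def proj(p,X):
    x=np.array(p["R"])@np.array(X)+np.array(p["t"]);return p["fx"]*x[0]/x[2]+p["cx"],p["fy"]*x[1]/x[2]+p["cy"]
def cmd(target,yaw,roll=np.pi,pitch=0.):
    "scaled shift/turn from measured pose to target"
    s=bot.state();R=Ro.from_euler("xyz",s["orientation"]);T=Ro.from_euler("xyz",[roll,pitch,yaw])
    return R.inv().apply(np.array(target)-s["tool_pos"])/500,(R.inv()*T).as_rotvec()/np.pi
E
python3 - <<'E'
from h import *
S=bot.camera_params("scene");T=bot.camera_params("top")
np.set_printoptions(precision=1,suppress=True)
for n,a,b in [("griptop",(166.6,256.6),(397.2,210.8)),("flange",(169,273.5),(392.8,211.3)),("collar",(174.2,299.5),(384.7,213)),("hole",(342.8,185),(200.8,190))]:
    print(n,*tri((S,a),(T,b)))
for n,a,z in [("griptop",(397.2,210.8),192),("flange",(392.8,211.3),146),("collar",(384.7,213),64),("hole",(200.8,190),85),("copper",(350+335/6,180+168/6),93),("brass",(350+434/6,180+143/6),83)]: print(n,plane(T,a,z))
# rack outline
im=cv2.imread("pics/top0.png");
print(Ro.from_euler("xyz",bot.state()["orientation"]).as_matrix())
wc=bot.camera_params("wrist");print("wrist cam pos",-wc["R"].T@wc["t"], bot.state()["tool_pos"])
E
```

```text
griptop [ 467.  -266.9  189.4] [0.8, 0.8]
flange [ 468.4 -269.2  141.7] [0.48, 0.48]
collar [ 468.8 -268.9   57.6] [0.84, 0.84]
hole [540.3 277.9  79.7] [1.38, 1.38]
griptop [ 466.3 -266.7  192. ]
flange [ 467.8 -268.3  146. ]
collar [ 467.9 -267.8   64. ]
hole [538.6 276.   85. ]
copper [ 480.3 -322.1   93. ]
brass [ 492.9 -374.4   83. ]
[[-0.9  0.4 -0. ]
 [ 0.4  0.9 -0. ]
 [-0.  -0.  -1. ]]
wrist cam pos [172.7 632.7 383.6] [251.1 599.1 232.7]
```

```bash
python3 - <<'E'
from h import *
S=bot.camera_params("scene");T=bot.camera_params("top")
np.set_printoptions(precision=3,suppress=True)
for n,a,b in [("Lgriptop",(100+220/5,200+55/5),(350+235/6,180+410/6)),("Lflange",(100+243/5,200+170/5),(350+203/6,180+413/6)),("Ltflr",(100+302/5,200+170/5),(350+275/6,180+415/6)),("Sgriptop",(100+93/5,200+370/5),(350+370/6,180+400/6))]:
    print(n,*tri((S,a),(T,b)))
for yaw in (np.pi,2.745,1.2,0): print(yaw,cmd([539,277,220],yaw),cmd([467.5,-268,250],yaw))
E
```

```text
Lgriptop [ 367.617 -231.74   231.549] [0.7, 0.7]
Lflange [ 365.962 -233.826  165.754] [1.63, 1.63]
Ltflr [ 382.438 -242.706  186.364] [25.48, 25.48]
Sgriptop [ 369.217 -326.371  118.205] [0.74, 0.74]
3.141592653589793 (array([-0.78 , -0.372,  0.026]), array([-0.   , -0.   , -0.126])) (array([-1.069, -1.432, -0.032]), array([-0.   , -0.   , -0.126]))
2.745 (array([-0.78 , -0.372,  0.026]), array([-0.,  0., -0.])) (array([-1.069, -1.432, -0.032]), array([-0.,  0., -0.]))
1.2 (array([-0.78 , -0.372,  0.026]), array([-0.   ,  0.   ,  0.492])) (array([-1.069, -1.432, -0.032]), array([-0.   ,  0.   ,  0.492]))
0 (array([-0.78 , -0.372,  0.026]), array([-0.   ,  0.001,  0.874])) (array([-1.069, -1.432, -0.032]), array([-0.   ,  0.001,  0.874]))
```

Request:
apply_moves --pt "-0.68 -0.372 0 0 0 0 1" --pt "-0.68 -0.372 0 0 0 0 1" --pt "-0.68 -0.372 0 0 0 0 1" --pt "-0.68 -0.372 0 0 0 0 1" --pt "-0.68 -0.372 0 0 0 0 1" --pt "-0.68 -0.372 0 0 0 0 1" --pt "-0.68 -0.372 0 0 0 0 1" --pt "-0.68 -0.372 0 0 0 0 1" --pt "-0.68 -0.372 0 0 0 0 1" --pt "-0.68 -0.372 0 0 0 0 1"

```text
clock: 0.98
tool_pos: [497.6, 288.7, 233.6]
orientation: [-3.139, 0.004, 2.735]
force: [0.3, -0.5, 0.0]
grip_width: 1.003
```

```bash
cat >> h.py <<'E'
import pickle
def shot(n):
    bot.state();p=bot.camera_params("wrist");im=bot.snapshot("wrist")[:,:,::-1].copy()
    cv2.imwrite(f"pics/{n}.png",im);pickle.dump(p,open(f"pics/{n}.pkl","wb"));s=bot.state()
    print(n,s["clock"],s["tool_pos"],s["orientation"],"vel",np.abs(s["joint_velocities"]).max());return p,im
E
python3 -c "
from h import *
p,im=shot('w1');print(proj(p,[539,277,85]))"
```

```text
w1 1.0333 [497.72164602 288.85274263 233.57436293] [-3.13951523  0.00345855  2.73389875] vel 0.06971042855702526
(np.float64(288.6892319932575), np.float64(253.6451965186363))
```

Request:
apply_moves --pt "-0.1 0 0 0 0 0 1" --pt "-0.1 0 0 0 0 0 1" --pt "-0.1 0 0 0 0 0 1" --pt "-0.1 0 0 0 0 0 1"

```text
clock: 1.37
tool_pos: [538.4, 277.8, 233.0]
orientation: [-3.141, -0.001, 2.745]
force: [-0.3, 1.0, 0.2]
grip_width: 0.999
```

```bash
python3 -c "
from h import *
p,im=shot('w2');print(proj(p,[539,277,85]))
a=cv2.imread('pics/w1.png')
cv2.imwrite('pics/w12.png',cv2.resize(cv2.hconcat([a[60:360],im[60:360]]),(800,214*1)))"
```

```text
w2 1.4167 [537.71817615 278.62729522 233.16216348] [-3.14144350e+00 -1.65850586e-03  2.74634739e+00] vel 0.011726841950220786
(np.float64(281.4028138742177), np.float64(209.16793348168318))
```

View pics/w2.png

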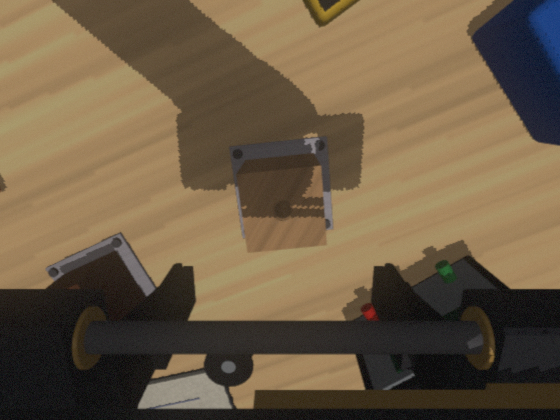

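View pics/w1.png

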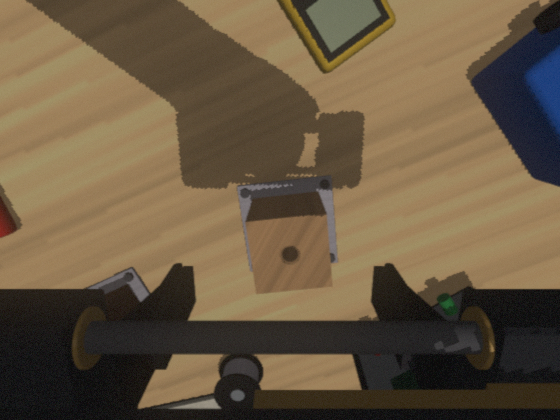

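The hole shows at about (290,254) in w1 and (283,209) in w2, close to the prediction. I'll refine it by blob centroid.

```bash
python3 - <<'E'
from h import *
obs=[]
for n,g in (("w1",(290,254)),("w2",(283,209))):
    im=cv2.imread(f"pics/{n}.png");p=pickle.load(open(f"pics/{n}.pkl","rb"))
    x,y=g;k=14;c=cv2.GaussianBlur(cv2.cvtColor(im,cv2.COLOR_BGR2GRAY),(3,3),0)[y-k:y+k+1,x-k:x+k+1].astype(float)
    m=None
    for th in (0.55,.65,.7):
        mm=(c<th*np.median(c)).astype(np.uint8);nl,l,st,ce=cv2.connectedComponentsWithStats(mm)
        i=l[k,k]
        if i: print(n,th,st[i][4],ce[i]+[x-k,y-k]); 
        if i and st[i][4]<400: m=ce[i]+[x-k,y-k]
    obs.append((p,m)); 
    cv2.imwrite(f"pics/{n}c.png",cv2.resize(im[y-40:y+41,x-40:x+41],None,fx=5,fy=5))
    if m is not None: print(plane(p,m,85))
try: print(tri(*obs))
except Exception as e: print(e)
a=cv2.hconcat([cv2.imread("pics/w1c.png"),cv2.imread("pics/w2c.png")]);cv2.imwrite("pics/w12c.png",cv2.resize(a,(800,400)))
E
```

```text
w1 0.55 118 [289.25423729 253.74576271]
w1 0.65 172 [289.63953488 253.56395349]
w1 0.7 193 [289.54404145 253.84455959]
[539.47220194 277.61773201  85.        ]
'NoneType' object is not subscriptable
```

View pics/w12c.png

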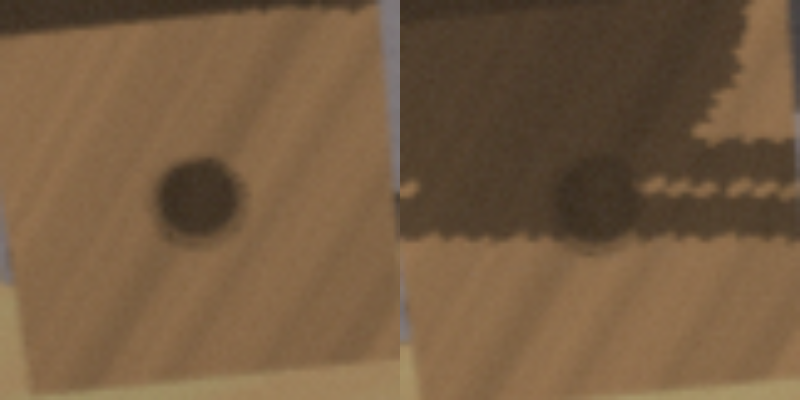

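```bash
python3 - <<'E'
from h import *
o=[(pickle.load(open(f"pics/{n}.pkl","rb")),g) for n,g in (("w1",(289.6,253.7)),("w2",(282.5,209.8)))]
S=bot.camera_params("scene");T=bot.camera_params("top")
print([plane(p,u,85) for p,u in o+[(T,(200.8,190)),(S,(342.8,185))]]);print(tri(*o));print(tri(*o,(T,(200.8,190)),(S,(342.8,185))))
for yaw in (0.23,):
  print(cmd([467.5,-268,260],yaw))
E
```

```text
[array([539.36451352, 277.71681024,  85.        ]), array([539.87022589, 277.64046841,  85.        ]), array([538.61860084, 276.02285886,  85.        ]), array([544.54795725, 273.09714479,  85.        ])]
(array([540.81747888, 277.20359702,  81.40883731]), [0.04, 0.04])
(array([540.76299783, 277.2448282 ,  80.66657983]), [0.36, 0.27, 1.68, 1.26])
(array([-0.29124236, -1.06304793, -0.05400022]), array([-6.83520690e-04, -1.54954752e-04,  8.00978055e-01]))
```

Request:
apply_moves --pt "-0.05 -0.1 -0.1 0 0 0.08 1" --pt "-0.1 -0.2 -0.1 0 0 0.16 1" --pt "-0.1 -0.25 -0.1 0 0 0.2 1" --pt "-0.12 -0.3 -0.1 0 0 0.24 1" --pt "-0.12 -0.4 -0.1 0 0 0.28 1" --pt "-0.15 -0.45 -0.1 0 0 0.32 1" --pt "-0.15 -0.5 -0.1 0 0 0.36 1" --pt "-0.18 -0.55 -0.1 0 0 0.4 1" --pt "-0.18 -0.6 -0.1 0 0 0.4 1" --pt "-0.18 -0.6 -0.1 0 0 0.4 1"

```text
clock: 2.25
tool_pos: [504.3, -38.6, 284.1]
orientation: [3.141, 0.001, 1.483]
force: [-0.7, -0.6, 0.6]
grip_width: 1.001
```

```bash
python3 -c "
from h import *
print(bot.state()['joints'],cmd([467.5,-268,270],0.23))"
```

```text
[-0.44765982 -0.0232002   0.46634798  1.73877866  0.01124133  1.42347718
 -0.07058426] (array([-0.46345288, -0.03313844,  0.02849707]), array([1.68308861e-04, 1.64719735e-04, 3.98931839e-01]))
```

Request:
apply_moves --pt "-0.46 -0.033 0.028 0 0 0.399 1" --pt "-0.463 -0.033 0.028 0 0 0.399 1" --pt "-0.463 -0.033 0.028 0 0 0.399 1" --pt "-0.463 -0.033 0.028 0 0 0.399 1" --pt "-0.463 -0.033 0.028 0 0 0.399 1" --pt "-0.463 -0.033 0.028 0 0 0.399 1" --pt "-0.463 -0.033 0.028 0 0 0.399 1" --pt "-0.463 -0.033 0.028 0 0 0.399 1" --pt "-0.463 -0.033 0.028 0 0 0.399 1" --pt "-0.463 -0.033 0.028 0 0 0.399 1"

```text
clock: 3.08
tool_pos: [472.5, -261.7, 269.4]
orientation: [-3.14, -0.001, 0.241]
force: [-0.1, -0.0, -0.2]
grip_width: 0.999
```

Request:
apply_moves --pt "0 0 0 0 0 0 1" --pt "0 0 0 0 0 0 1" --pt "0 0 0 0 0 0 1"

```text
clock: 3.33
tool_pos: [472.4, -262.6, 269.6]
orientation: [-3.141, -0.001, 0.25]
force: [-0.1, 0.7, 0.4]
grip_width: 0.996
```

```bash
python3 -c "
from h import *
p,im=shot('g1');print(bot.state()['joints'],cmd([467.5,-268,270],0.23));print([proj(p,[467.5,-268,z]) for z in (192,146,64)])"
```

```text
g1 3.3833 [ 472.30762168 -262.92105095  269.55749128] [-3.14108752e+00 -3.72336960e-04  2.48713011e-01] vel 0.012698290224905338
[-0.22830312  0.07151876  0.72943362  1.69268859 -0.04901338  1.3958199
 -0.81368183] (array([-0.01181949,  0.00747803, -0.0008932 ]), array([-0.00016189, -0.00011701,  0.00595657]))
[(np.float64(290.28806815771645), np.float64(245.24422159990038)), (np.float64(289.27871929361123), np.float64(223.60925442998962)), (np.float64(288.0768412175981), np.float64(197.84750480952292))]
```

View pics/g1.png

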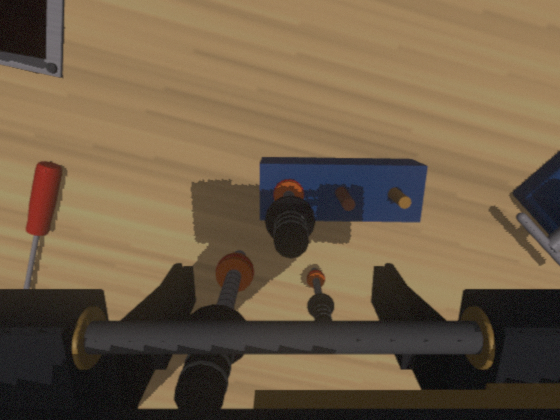

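```bash
python3 -c "
import cv2
im=cv2.imread('pics/g1.png')[165:285,230:350]
cv2.imwrite('pics/g1c.png',cv2.resize(cv2.convertScaleAbs(im,alpha=2.),None,fx=5,fy=5,interpolation=cv2.INTER_CUBIC))"
```

```text
(no output)
```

View pics/g1c.png

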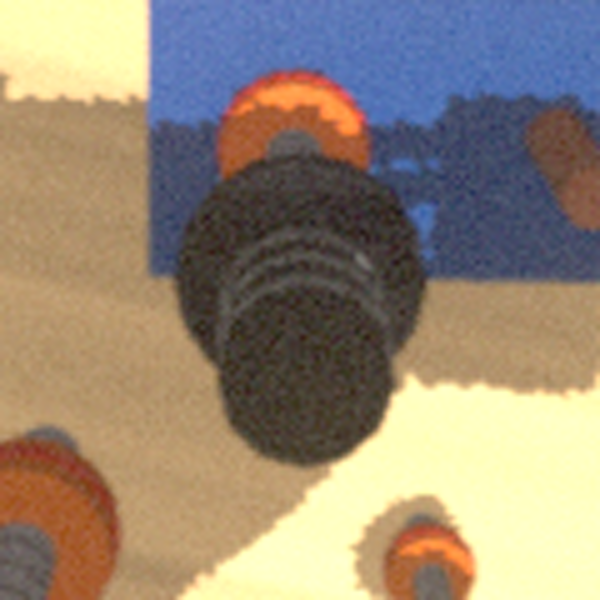

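```bash
python3 -c "
from h import *
p=pickle.load(open('pics/g1.pkl','rb'));T=bot.camera_params('top');S=bot.camera_params('scene')
for n,u,t,s,z in (('top',(291,241.4),(397.2,210.8),(166.6,256.6),192),('fl',(290.4,218),(392.8,211.3),(169,273.5),143),('col',(288.8,194.4),(384.7,213),(174.2,299.5),64)): print(n,plane(p,u,z),tri((p,u),(T,t),(S,s)))
print(cmd([469.5,-267.5,270],0.245))
"
```

```text
top [ 470.26676687 -267.76221106  192.        ] (array([ 467.85514861, -267.38919751,  189.2610956 ]), [1.51, 1.35, 0.97])
fl [ 471.28693246 -267.9698709   143.        ] (array([ 469.16255453, -268.86458662,  141.29457519]), [1.69, 1.28, 0.55])
col [ 471.09493324 -267.80622698   64.        ] (array([ 469.03251271, -268.71891976,   57.4691367 ]), [0.67, 1.17, 0.51])
(array([-0.00769641,  0.00749343, -0.00089167]), array([-0.00016101, -0.00011822,  0.00118192]))
```

Request:
apply_moves --pt "-0.0074 0.008 0 0 0 0 1" --pt "-0.0074 0.008 0.04 0 0 0 1" --pt "-0.0074 0.008 0.08 0 0 0 1" --pt "-0.0074 0.008 0.12 0 0 0 1" --pt "-0.0074 0.008 0.16 0 0 0 1" --pt "-0.0074 0.008 0.19 0 0 0 1" --pt "-0.0074 0.008 0.211 0 0 0 1" --pt "-0.0074 0.008 0.211 0 0 0 1" --pt "-0.0074 0.008 0.211 0 0 0 1" --pt "-0.0074 0.008 0.211 0 0 0 1"

```text
clock: 4.22
tool_pos: [470.1, -269.1, 165.1]
orientation: [3.141, -0.001, 0.245]
force: [0.0, 0.8, -0.7]
grip_width: 0.999
```

```bash
python3 -c "
from h import *
p,im=shot('g2')
import cv2
a=bot.snapshot('scene')[200:320,100:220,::-1];cv2.imwrite('pics/g2s.png',cv2.resize(a,None,fx=5,fy=5))
print(cmd([469.8,-267.8,164],0.245))"
```

```text
g2 4.2667 [ 470.17951347 -269.11703591  165.26918317] [ 3.14048363e+00 -1.77295727e-03  2.44952920e-01] vel 0.0023758998254265846
(array([-0.00019627, -0.00263967,  0.00252636]), array([ 3.34454656e-04, -6.16719882e-04, -1.88969568e-05]))
```

View pics/g2.png

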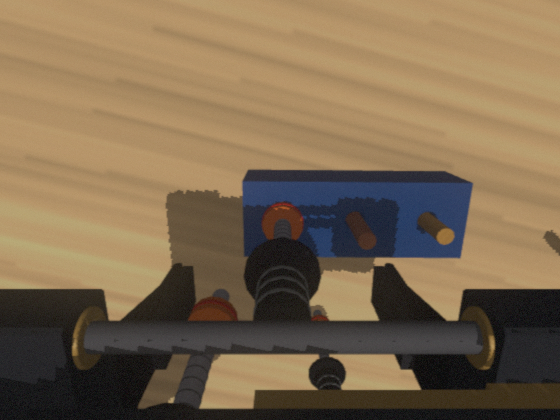

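View pics/g2s.png

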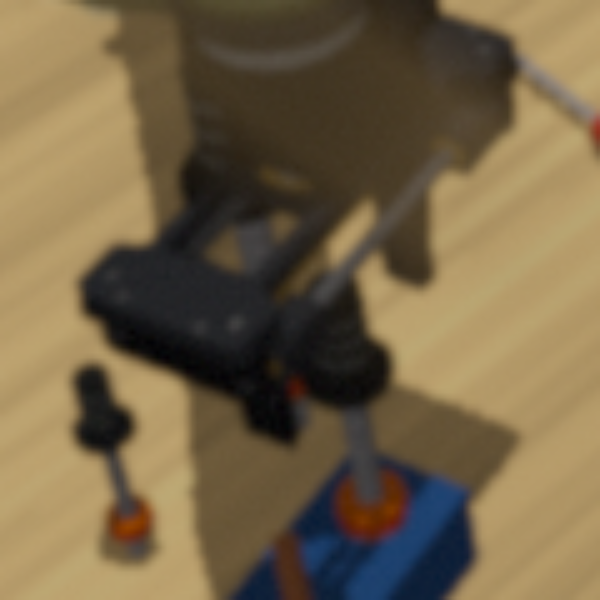

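The grip stands centred between the jaws (column 283). Closing.

Request:
apply_moves --pt "0 0 0 0 0 0 -1" --pt "0 0 0 0 0 0 -1" --pt "0 0 0 0 0 0 -1" --pt "0 0 0 0 0 0 -1" --pt "0 0 0 0 0 0 -1" --pt "0 0 0 0 0 0 -1" --pt "0 0 0 0 0 0 -1" --pt "0 0 0 0 0 0 -1" --pt "0 0 0 0 0 0 -1" --pt "0 0 0 0 0 0 -1" --force 40

```text
clock: 5.15
tool_pos: [469.5, -268.6, 164.0]
orientation: [-3.142, -0.0, 0.245]
force: [-0.7, 0.3, -0.1]
grip_width: 0.318
```

```bash
python3 -c "
from h import *
s=bot.state();print(s['grip_width']*87,s['force'],s['wrist_torque'],s['tool_pos'])"
```

```text
27.70255771838178 [-0.72159622  0.27223692 -0.1152644 ] [-0.05187531  0.15677785 -0.0084249 ] [ 469.48937112 -268.56306353  164.02661244]
```

Request:
apply_moves --pt "0 0 0 0 0 0 -1" --pt "0 0 0 0 0 0 -1" --pt "0 0 0 0 0 0 -1" --pt "0 0 0 0 0 0 -1"

```text
clock: 5.48
tool_pos: [469.5, -268.7, 164.1]
orientation: [3.142, -0.0, 0.245]
force: [-0.1, -0.2, -1.1]
grip_width: 0.265
```

Request:
apply_moves --pt "0 0 -0.02 0 0 0 -1" --pt "0 0 -0.04 0 0 0 -1" --pt "0 0 -0.06 0 0 0 -1" --pt "0 0 -0.08 0 0 0 -1" --pt "0 0 -0.11 0 0 0 -1" --pt "0 0 -0.14 0 0 0 -1" --pt "0 0 -0.14 0 0 0 -1" --pt "0 0 -0.14 0 0 0 -1"

```text
clock: 6.15
tool_pos: [470.1, -268.9, 235.2]
orientation: [3.141, -0.002, 0.245]
force: [-0.3, 1.2, -1.7]
grip_width: 0.262
```

```bash
python3 -c "
from h import *
s=bot.state();print(s['grip_width']*87,s['force'],s['wrist_torque'],s['tool_pos'])
p,im=shot('g3')
a=bot.snapshot('scene')[:,:,::-1];cv2.imwrite('pics/g3s_full.png',a);cv2.imwrite('pics/g3s.png',cv2.resize(a[180:320,80:220],None,fx=4,fy=4))
print([(z,proj(p,[469.5,-268.6,z])) for z in (85,101,127)])
for q in ([505,5,250],): print(cmd(q,1.0))"
```

```text
22.757438628087762 [-0.3056097   1.20061219 -1.65124886] [-0.1115547   0.19168032 -0.01847598] [ 470.06081545 -268.90080936  235.23763073]
g3 6.2 [ 469.48044632 -268.4909853   234.16258937] [-3.14143907e+00 -5.82005547e-04  2.44931429e-01] vel 0.02119704735456618
[(85, (np.float64(283.3721686667121), np.float64(207.82975444853864))), (101, (np.float64(283.39148701098867), np.float64(213.1883153968707))), (127, (np.float64(283.4274843929003), np.float64(223.1733411419453)))]
(array([ 0.20208856, -0.51295382, -0.03266728]), array([-2.67310439e-04,  5.84429115e-05, -2.40343259e-01]))
```

View pics/g3.png

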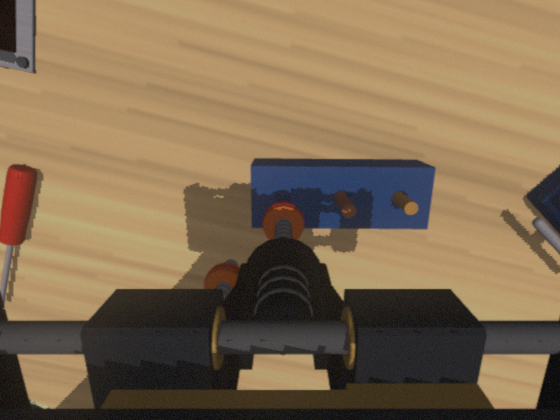

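View pics/g3s.png

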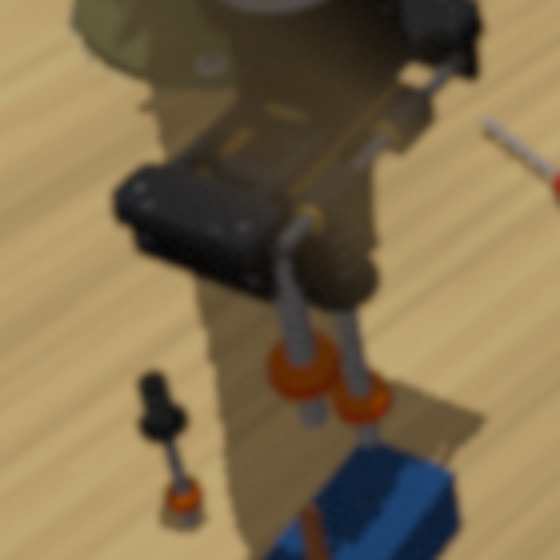

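Request:
apply_moves --pt "0 0 -0.08 0 0 0 -1" --pt "0.05 -0.1 -0.1 0 0 -0.06 -1" --pt "0.07 -0.15 -0.1 0 0 -0.1 -1" --pt "0.09 -0.21 -0.1 0 0 -0.14 -1" --pt "0.11 -0.27 -0.1 0 0 -0.18 -1" --pt "0.13 -0.33 -0.1 0 0 -0.22 -1" --pt "0.15 -0.39 -0.1 0 0 -0.26 -1" --pt "0.17 -0.45 -0.1 0 0 -0.3 -1" --pt "0.2 -0.51 -0.1 0 0 -0.34 -1" --pt "0.2 -0.51 -0.1 0 0 -0.36 -1"

```text
clock: 7.08
tool_pos: [504.6, 11.8, 282.4]
orientation: [-3.139, -0.003, 1.387]
force: [0.1, 0.8, -1.5]
grip_width: 0.268
```

```bash
python3 -c "
from h import *
print(bot.state()['joints'],cmd([539.5,277.5,284],2.745))"
```

```text
[-0.52451058 -0.02223473  0.4464968   1.74140296  0.00629859  1.42214153
 -0.26289673] (array([ 0.5351326 , -0.02847948, -0.00156   ]), array([-1.25734712e-04, -1.32475911e-03, -4.32277775e-01]))
```

Request:
apply_moves --pt "0.08 -0.01 0 0 0 -0.06 -1" --pt "0.14 -0.01 0 0 0 -0.1 -1" --pt "0.2 -0.01 0 0 0 -0.14 -1" --pt "0.26 -0.02 0 0 0 -0.18 -1" --pt "0.32 -0.02 0 0 0 -0.22 -1" --pt "0.37 -0.02 0 0 0 -0.26 -1" --pt "0.42 -0.028 0 0 0 -0.3 -1" --pt "0.47 -0.028 0 0 0 -0.34 -1" --pt "0.51 -0.028 0 0 0 -0.38 -1" --pt "0.535 -0.028 0 0 0 -0.42 -1"

```text
clock: 7.92
tool_pos: [543.4, 270.9, 282.1]
orientation: [-3.14, -0.002, 2.629]
force: [-0.1, 0.1, -2.4]
grip_width: 0.268
```

Request:
apply_moves --pt "0 0 0 0 0 -0.012 -1" --pt "0 0 0 0 0 -0.012 -1" --pt "0 0 0 0 0 -0.012 -1" --pt "0 0 0 0 0 -0.012 -1"

```text
clock: 8.25
tool_pos: [544.3, 267.0, 283.4]
orientation: [-3.14, -0.0, 2.655]
force: [-0.7, -0.2, -0.7]
grip_width: 0.267
```

```bash
cat > meas.py <<'E'
from h import *
import sys
n=sys.argv[1]
p,im=shot(n)
s=bot.snapshot('scene')[:,:,::-1].copy();t=bot.snapshot('top')[:,:,::-1].copy()
cv2.imwrite(f'pics/{n}_s.png',s);cv2.imwrite(f'pics/{n}_t.png',t)
x,y=map(int,proj(bot.camera_params('scene'),bot.state()['tool_pos']-[0,0,90]));print('scene crop origin',x-50,y-50)
cs=cv2.resize(s[y-50:y+50,x-50:x+50],(600,600),interpolation=cv2.INTER_CUBIC);cv2.imwrite(f'pics/{n}_sc.png',cs)
cw=cv2.resize(im[170:270,233:333],(600,600),interpolation=cv2.INTER_CUBIC);cv2.imwrite(f'pics/{n}_wc.png',cv2.convertScaleAbs(cw,alpha=1.8))
hsv=cv2.cvtColor(im,cv2.COLOR_BGR2HSV);m=cv2.inRange(hsv,(0,150,50),(16,255,255));m[:150]=0;m[290:]=0;m[:,:220]=0;m[:,350:]=0
cn,_=cv2.findContours(m,cv2.RETR_EXTERNAL,cv2.CHAIN_APPROX_NONE);c=max(cn,key=cv2.contourArea);print('collar wrist bbox',cv2.boundingRect(c))
E
python3 meas.py h1; python3 -c "
from h import *
print(cmd([539.5,277.5,284],2.745))"
```

```text
h1 8.3 [544.40228427 267.0375722  283.70804914] [-3.14091197e+00 -1.85559779e-04  2.65531806e+00] vel 0.005554462524701221
scene crop origin 295 102
collar wrist bbox (263, 202, 41, 38)
(array([0.01831003, 0.01348268, 0.0001972 ]), array([ 1.21596967e-05,  1.17035478e-05, -2.83768915e-02]))
```

View pics/h1_wc.png

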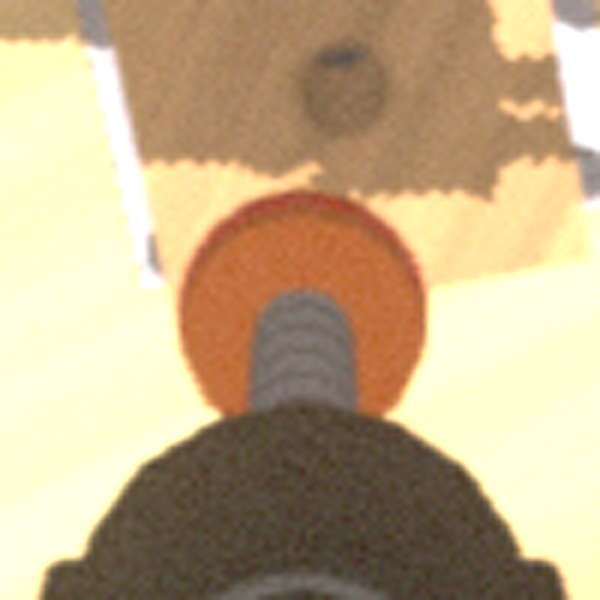

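View pics/h1_sc.png

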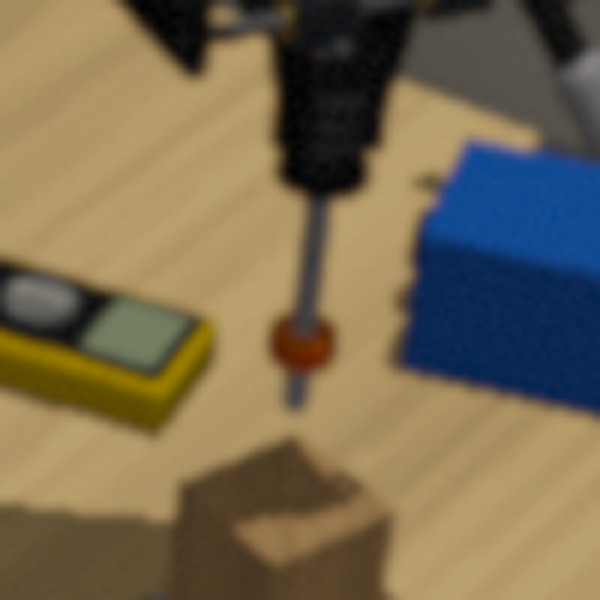

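View pics/h1_t.png

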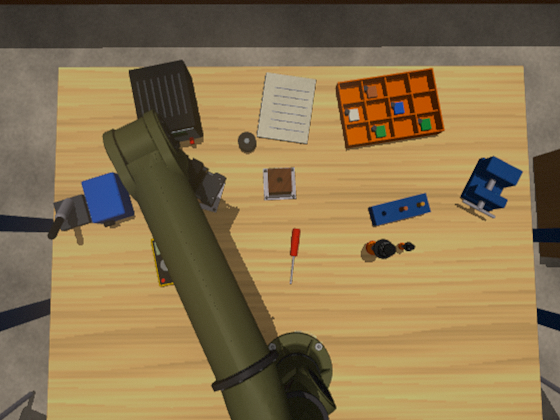

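```bash
python3 - <<'E'
from h import *
np.set_printoptions(precision=2,suppress=True)
p=pickle.load(open("pics/h1.pkl","rb"));s=bot.state();R=Ro.from_euler("xyz",s["orientation"])
z=s["tool_pos"][2]
C=plane(p,(283.5,225.3),z-100);H=plane(p,(290.1,185.0),85)
print("collar",C,"tool-frame off",R.inv().apply(C-s["tool_pos"]),"hole",H,"d",H-C)
d=R.inv().apply(H-C);print("tool shift scaled",d[:2]/500)
S=bot.camera_params("scene")
for zz in (z-142,z-107,z-24): print(zz,(np.array(proj(S,[C[0],C[1],zz]))-[295,102])*6)
E
```

```text
collar [543.9  268.44 184.1 ] tool-frame off [  1.03   0.78 100.  ] hole [540.07 277.84  85.  ] d [ -3.83   9.4  -99.1 ]
tool shift scaled [0.02 0.01]
142.0986522004232 [292.21 399.75]
177.0986522004232 [300.16 333.97]
260.0986522004232 [320.17 168.48]
```

Request:
apply_moves --pt "0.0156 0.013 0.01 0 0 0 -1" --pt "0.0156 0.013 0.03 0 0 0 -1" --pt "0.0156 0.013 0.05 0 0 0 -1" --pt "0.0156 0.013 0.07 0 0 0 -1" --pt "0.0156 0.013 0.08 0 0 0 -1" --pt "0.0156 0.013 0.08 0 0 0 -1" --pt "0.0156 0.013 0.08 0 0 0 -1" --pt "0.0156 0.013 0.08 0 0 0 -1"

```text
clock: 9.07
tool_pos: [540.8, 277.3, 244.5]
orientation: [3.141, 0.0, 2.657]
force: [0.2, -0.2, -2.0]
grip_width: 0.268
```

```bash
python3 meas.py h2; python3 -c "
from h import *
s=bot.state();print(s['force']);R=Ro.from_euler('xyz',s['orientation'])
print('axis at',s['tool_pos']+R.apply([1.03,.78,100]))"
```

```text
h2 9.1167 [540.92893149 277.36043042 244.68858511] [3.14061908e+00 6.59456316e-04 2.65726874e+00] vel 0.004754396219591532
scene crop origin 295 112
collar wrist bbox (263, 202, 41, 38)
[-0.57117172 -0.52397124 -1.28357668]
axis at [540.42549443 278.63774429 144.7627756 ]
```

View pics/h2_wc.png

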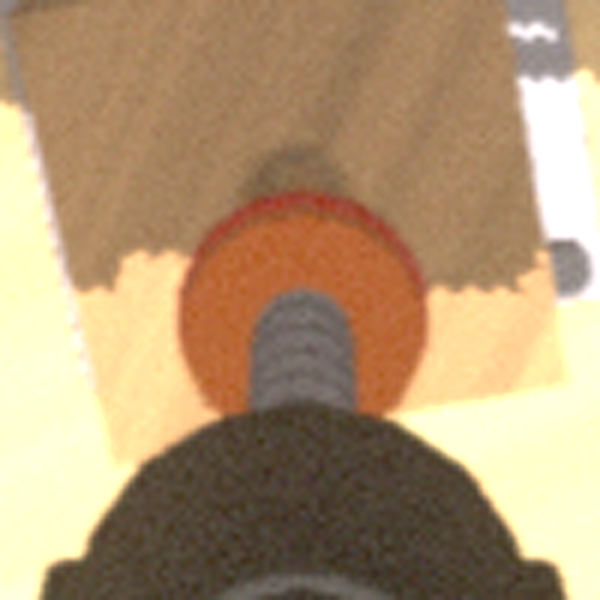

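View pics/h2_sc.png

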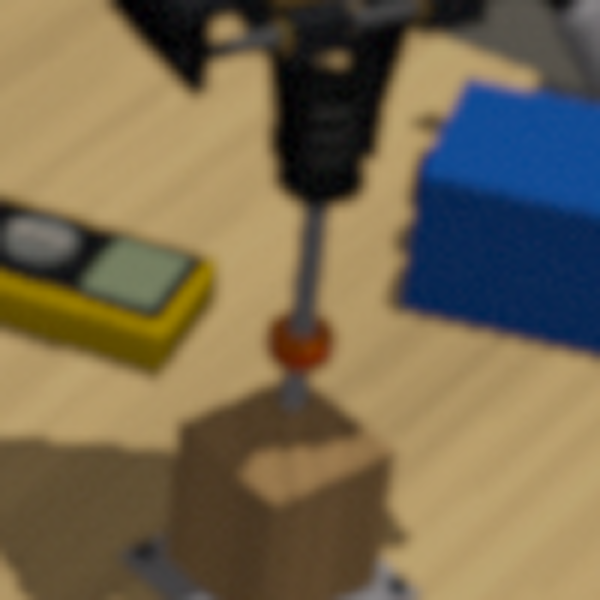

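```bash
python3 - <<'E'
from h import *
p=pickle.load(open("pics/h2.pkl","rb"));s=bot.state();R=Ro.from_euler("xyz",s["orientation"])
C=plane(p,(283.5,225.3),s["tool_pos"][2]-100)
for u in ((297,194),(297,190)):
  H=plane(p,np.array(u)/6+[233,170],85);print(C,H,R.inv().apply(H-C)/500)
E
```

```text
[540.63523562 278.75683018 144.76249957] [539.45813665 278.61122909  85.        ] [ 0.00202529 -0.00148564  0.11952215]
[540.63523562 278.75683018 144.76249957] [538.92623186 278.89077095  85.        ] [ 0.00322706 -0.00148611  0.11952137]
```

Request:
apply_moves --pt "0.0015 -0.001 0.01 0 0 0 -1" --pt "0.0015 -0.001 0.02 0 0 0 -1" --pt "0.0015 -0.001 0.03 0 0 0 -1" --pt "0.0015 -0.001 0.033 0 0 0 -1" --pt "0.0015 -0.001 0.036 0 0 0 -1" --pt "0.0015 -0.001 0.039 0 0 0 -1" --pt "0.0015 -0.001 0.042 0 0 0 -1" --pt "0.0015 -0.001 0.042 0 0 0 -1"

```text
clock: 9.88
tool_pos: [539.6, 277.1, 222.8]
orientation: [-3.141, -0.0, 2.657]
force: [1.0, 0.3, -1.9]
grip_width: 0.264
```

Request:
apply_moves --pt "0 0 0.004 0 0 0 -1" --pt "0 0 0.008 0 0 0 -1" --pt "0 0 0.012 0 0 0 -1" --pt "0 0 0.016 0 0 0 -1" --pt "0 0 0.02 0 0 0 -1" --pt "0 0 0.024 0 0 0 -1" --pt "0 0 0.028 0 0 0 -1" --pt "0 0 0.032 0 0 0 -1" --pt "0 0 0.032 0 0 0 -1"

```text
clock: 10.63
tool_pos: [539.4, 277.1, 206.5]
orientation: [-3.141, -0.0, 2.657]
force: [0.5, -0.6, -1.9]
grip_width: 0.269
```

```bash
python3 meas.py h3; python3 -c "
from h import *
s=bot.state();print(s['force'],s['wrist_torque'],s['tool_pos'])"
```

```text
h3 10.6833 [539.47218561 277.13863412 206.76269582] [-3.14116528e+00 -1.81717812e-04  2.65750858e+00] vel 0.005375417631909281
scene crop origin 293 124
collar wrist bbox (262, 202, 42, 38)
[-0.16198884 -0.16952633 -1.92151773] [-0.0620914  -0.01936187  0.00621298] [539.59918168 277.22020456 207.10798698]
```

View pics/h3_sc.png

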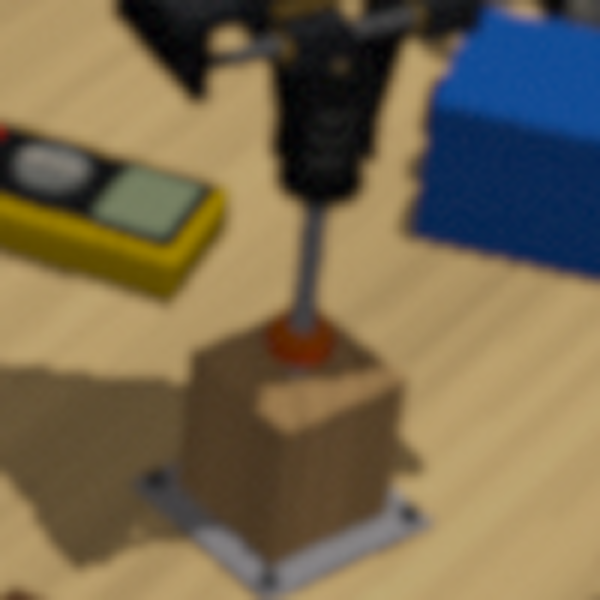

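Request:
apply_moves --pt "0 0 0.0025 0 0 0 -1" --pt "0 0 0.005 0 0 0 -1" --pt "0 0 0.0075 0 0 0 -1" --pt "0 0 0.01 0 0 0 -1" --pt "0 0 0.0125 0 0 0 -1" --pt "0 0 0.015 0 0 0 -1" --pt "0 0 0.0175 0 0 0 -1" --pt "0 0 0.02 0 0 0 -1" --pt "0 0 0.022 0 0 0 -1" --pt "0 0 0.024 0 0 0 -1" --force 16

```text
clock: 11.62
tool_pos: [540.0, 277.3, 197.0]
orientation: [3.14, 0.001, 2.657]
force: [-3.3, -1.3, 7.8]
grip_width: 0.265
```

Request:
apply_moves --pt "0 0 0.002 0 0 0 -1" --pt "0 0 0.004 0 0 0 -1" --pt "0 0 0.006 0 0 0 -1" --pt "0 0 0.008 0 0 0 -1" --pt "0 0 0.01 0 0 0 -1" --pt "0 0 0.012 0 0 0 -1" --pt "0 0 0.014 0 0 0 -1" --pt "0 0 0.016 0 0 0 -1" --pt "0 0 0.016 0 0 0 -1"

```text
clock: 12.37
tool_pos: [540.0, 277.3, 188.9]
orientation: [3.14, 0.001, 2.657]
force: [-1.8, -1.0, 5.8]
grip_width: 0.268
```

```bash
python3 meas.py h4; python3 -c "
from h import *
s=bot.state();print(s['force'],s['wrist_torque'],s['tool_pos'])"
```

```text
h4 12.4167 [539.98976066 277.33336013 188.90127926] [3.14010366e+00 7.77113071e-04 2.65742323e+00] vel 0.0026744285922734833
scene crop origin 292 129
collar wrist bbox (261, 205, 44, 36)
[-1.86960482 -0.93279325  6.65706991] [-0.39235579  0.51449572  0.0081704 ] [539.96131332 277.28132245 188.87794335]
```

View pics/h4_wc.png

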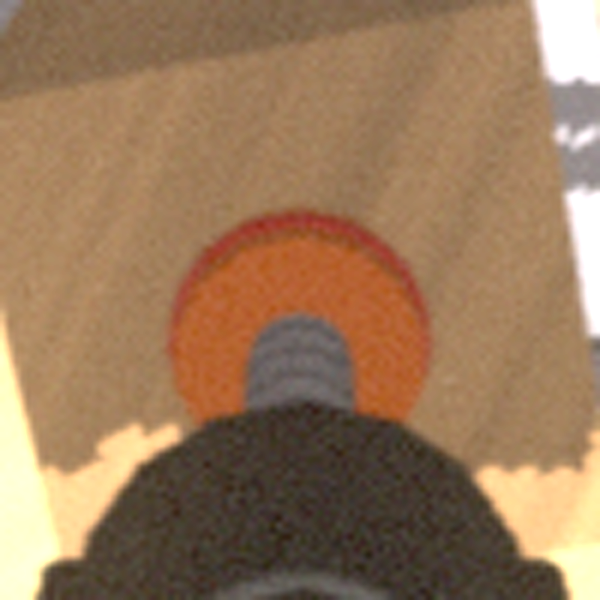

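View pics/h4_sc.png

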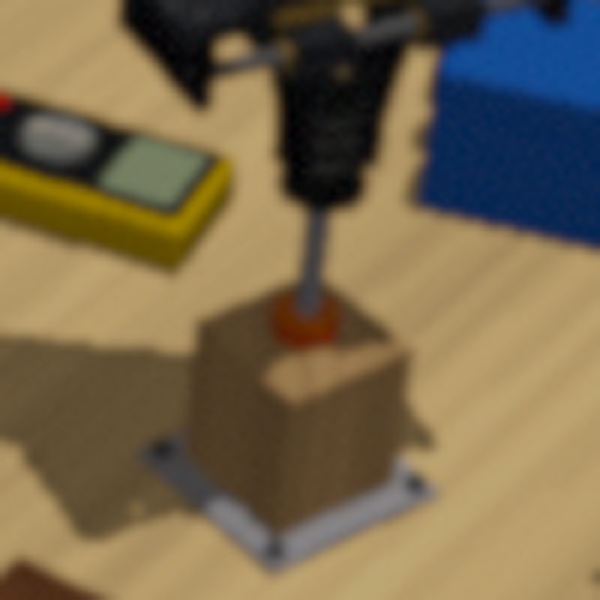

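Request:
apply_moves --pt "0 0 0.0005 0 0 0 -1" --pt "0 0 0.001 0 0 0 -1" --pt "0 0 0.0015 0 0 0 -1" --pt "0 0 0.002 0 0 0 -1" --pt "0 0 0.0025 0 0 0 -1" --pt "0 0 0.003 0 0 0 -1" --pt "0 0 0.0035 0 0 0 -1" --pt "0 0 0.004 0 0 0 -1" --pt "0 0 0.0045 0 0 0 -1" --pt "0 0 0.005 0 0 0 -1"

```text
clock: 13.35
tool_pos: [540.0, 277.3, 186.7]
orientation: [3.14, 0.001, 2.657]
force: [-3.4, -1.3, 7.5]
grip_width: 0.27
```

Request:
apply_moves --pt "0 0 0.0005 0 0 0 -1" --pt "0 0 0.001 0 0 0 -1" --pt "0 0 0.0015 0 0 0 -1" --pt "0 0 0.002 0 0 0 -1" --pt "0 0 0.0025 0 0 0 -1" --pt "0 0 0.003 0 0 0 -1" --pt "0 0 0.0035 0 0 0 -1" --pt "0 0 0.004 0 0 0 -1"

```text
clock: 14.02
tool_pos: [540.0, 277.4, 184.6]
orientation: [3.14, 0.001, 2.657]
force: [-2.1, -1.3, 7.7]
grip_width: 0.272
```

Tracking is steady at about 7.7 N, which is collar friction. I'll continue in small steps.

Request:
apply_moves --pt "0 0 0.0005 0 0 0 -1" --pt "0 0 0.001 0 0 0 -1" --pt "0 0 0.0015 0 0 0 -1" --pt "0 0 0.002 0 0 0 -1" --pt "0 0 0.0025 0 0 0 -1" --pt "0 0 0.003 0 0 0 -1" --pt "0 0 0.0035 0 0 0 -1" --pt "0 0 0.004 0 0 0 -1"

```text
clock: 14.68
tool_pos: [540.0, 277.3, 182.6]
orientation: [3.14, 0.001, 2.657]
force: [-2.5, -0.5, 8.1]
grip_width: 0.272
```

Request:
apply_moves --pt "0 0 0.0006 0 0 0 -1" --pt "0 0 0.0012 0 0 0 -1" --pt "0 0 0.0018 0 0 0 -1" --pt "0 0 0.0024 0 0 0 -1" --pt "0 0 0.003 0 0 0 -1" --pt "0 0 0.0036 0 0 0 -1" --pt "0 0 0.0042 0 0 0 -1" --pt "0 0 0.0048 0 0 0 -1"

```text
clock: 15.35
tool_pos: [540.0, 277.3, 180.2]
orientation: [3.14, 0.001, 2.657]
force: [-2.1, -1.0, 6.8]
grip_width: 0.27
```

Request:
apply_moves --pt "0 0 0.0006 0 0 0 -1" --pt "0 0 0.0012 0 0 0 -1" --pt "0 0 0.0018 0 0 0 -1" --pt "0 0 0.0024 0 0 0 -1" --pt "0 0 0.003 0 0 0 -1" --pt "0 0 0.0036 0 0 0 -1" --pt "0 0 0.0042 0 0 0 -1" --pt "0 0 0.0048 0 0 0 -1"

```text
clock: 16.02
tool_pos: [540.0, 277.3, 177.8]
orientation: [3.14, 0.001, 2.657]
force: [-2.4, -1.4, 7.5]
grip_width: 0.273
```

Request:
apply_moves --pt "0 0 0.0006 0 0 0 -1" --pt "0 0 0.0012 0 0 0 -1" --pt "0 0 0.0018 0 0 0 -1" --pt "0 0 0.0024 0 0 0 -1" --pt "0 0 0.003 0 0 0 -1" --pt "0 0 0.0036 0 0 0 -1" --pt "0 0 0.0042 0 0 0 -1" --pt "0 0 0.0048 0 0 0 -1"

```text
clock: 16.68
tool_pos: [540.0, 277.3, 175.4]
orientation: [3.14, 0.001, 2.657]
force: [-2.0, -1.1, 7.4]
grip_width: 0.271
```

Request:
apply_moves --pt "0 0 0.0006 0 0 0 -1" --pt "0 0 0.0012 0 0 0 -1" --pt "0 0 0.0018 0 0 0 -1" --pt "0 0 0.0024 0 0 0 -1" --pt "0 0 0.003 0 0 0 -1" --pt "0 0 0.0036 0 0 0 -1" --pt "0 0 0.0042 0 0 0 -1" --pt "0 0 0.0048 0 0 0 -1"

```text
clock: 17.35
tool_pos: [540.0, 277.3, 173.0]
orientation: [3.14, 0.001, 2.657]
force: [-2.2, -1.0, 7.0]
grip_width: 0.271
```

Request:
apply_moves --pt "0 0 0.0006 0 0 0 -1" --pt "0 0 0.0012 0 0 0 -1" --pt "0 0 0.0018 0 0 0 -1" --pt "0 0 0.0024 0 0 0 -1" --pt "0 0 0.003 0 0 0 -1" --pt "0 0 0.0036 0 0 0 -1" --pt "0 0 0.0042 0 0 0 -1" --pt "0 0 0.0048 0 0 0 -1"

```text
clock: 18.02
tool_pos: [539.9, 277.4, 170.6]
orientation: [3.14, 0.001, 2.657]
force: [-1.4, -1.5, 7.3]
grip_width: 0.271
```

Request:
apply_moves --pt "0 0 0.0006 0 0 0 -1" --pt "0 0 0.0012 0 0 0 -1" --pt "0 0 0.0018 0 0 0 -1" --pt "0 0 0.0024 0 0 0 -1" --pt "0 0 0.003 0 0 0 -1" --pt "0 0 0.0036 0 0 0 -1" --pt "0 0 0.0042 0 0 0 -1" --pt "0 0 0.0048 0 0 0 -1"

```text
clock: 18.68
tool_pos: [540.5, 277.4, 169.8]
orientation: [3.139, 0.001, 2.657]
force: [-3.6, -2.8, 15.4]
grip_width: 0.271
```

```bash
python3 meas.py h5
```

```text
h5 18.7333 [540.47094465 277.43638012 169.88121848] [3.13885086e+00 1.48234803e-03 2.65736763e+00] vel 0.002283451900550907
scene crop origin 292 135
collar wrist bbox (259, 212, 47, 33)
```

View pics/h5_wc.png

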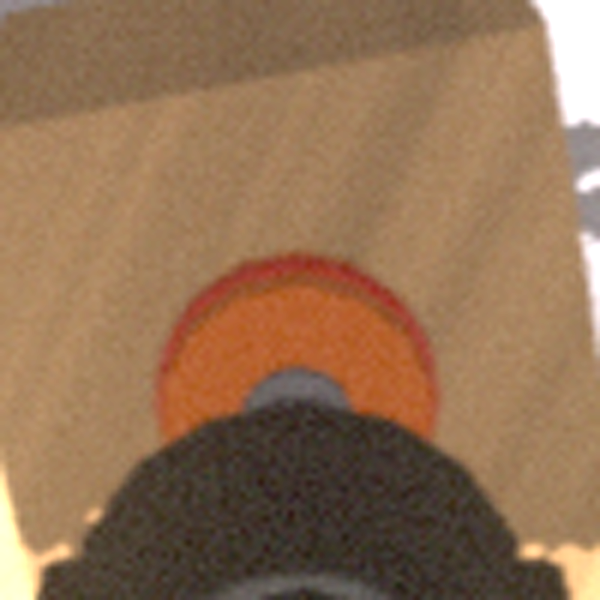

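View pics/h5_sc.png

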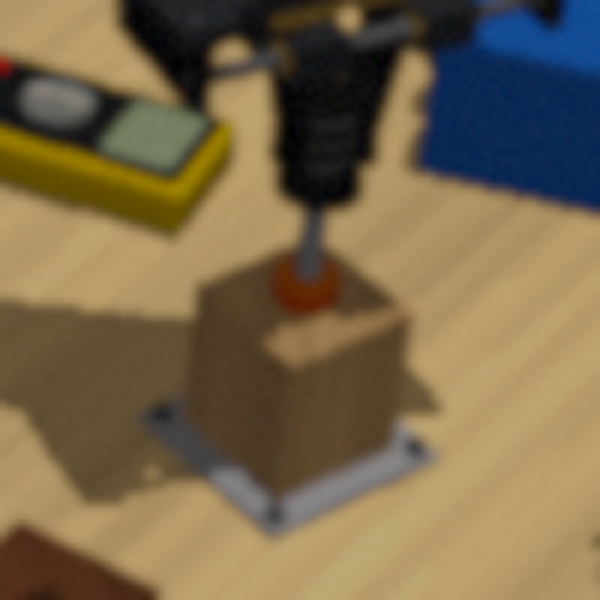

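The foot appears to be on the bottom: the TCP stopped at 169.8 and the force rose to 15 N. A small confirming push follows.

Request:
apply_moves --pt "0 0 0.0004 0 0 0 -1" --pt "0 0 0.0008 0 0 0 -1" --pt "0 0 0.0012 0 0 0 -1" --pt "0 0 0.0016 0 0 0 -1" --pt "0 0 0.0016 0 0 0 -1" --pt "0 0 0.0016 0 0 0 -1"

```text
clock: 19.33
tool_pos: [540.8, 277.4, 169.8]
orientation: [3.138, 0.002, 2.657]
force: [-3.4, -2.5, 16.6]
grip_width: 0.269
```

```bash
python3 -c "
from h import *
s=bot.state();print(s['force'],s['wrist_torque'],s['tool_pos'])"
```

```text
[-3.43168101 -2.52801316 16.55349054] [-0.88415342  1.24038952 -0.0285952 ] [540.75183997 277.43645118 169.83519372]
```

The TCP height did not change while the force rose, so the foot is on a firm bottom at about 57 mm depth. I'll ease the load and release.

Request:
apply_moves --pt "0 0 -0.0012 0 0 0 -1" --pt "0 0 -0.0024 0 0 0 -1" --pt "0 0 -0.0024 0 0 0 -1" --pt "0 0 -0.0024 0 0 0 -0.4" --pt "0 0 -0.0024 0 0 0 -0.3" --pt "0 0 -0.0024 0 0 0 -0.2" --pt "0 0 -0.0024 0 0 0 0" --pt "0 0 -0.0024 0 0 0 0.3" --pt "0 0 -0.0024 0 0 0 0.6" --pt "0 0 -0.0024 0 0 0 0.6"

```text
clock: 20.17
tool_pos: [539.5, 277.2, 166.3]
orientation: [-3.141, -0.0, 2.658]
force: [0.8, 0.4, 0.9]
grip_width: 0.617
```

```bash
python3 meas.py r1; python3 -c "
from h import *
s=bot.state();print(s['force'],s['grip_width'],s['tool_pos'])"
```

```text
r1 20.2167 [539.51121232 277.2196728  166.3451528 ] [-3.14132032e+00 -1.75406316e-04  2.65750842e+00] vel 0.0029362405690049227
scene crop origin 291 135
collar wrist bbox (260, 215, 47, 33)
[ 0.40859645  0.22874138 -0.20633101] 0.7424798925328914 [539.57215967 277.27173913 166.47595615]
```

View pics/r1.png

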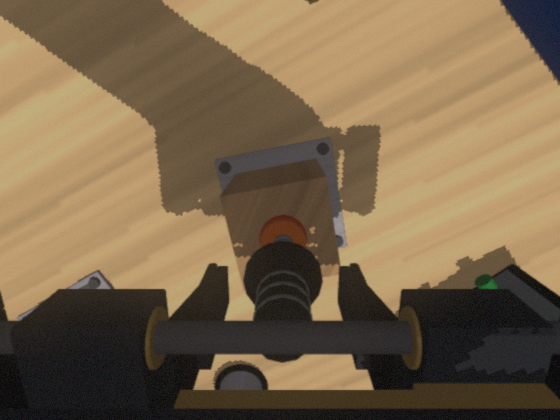

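View pics/r1_sc.png

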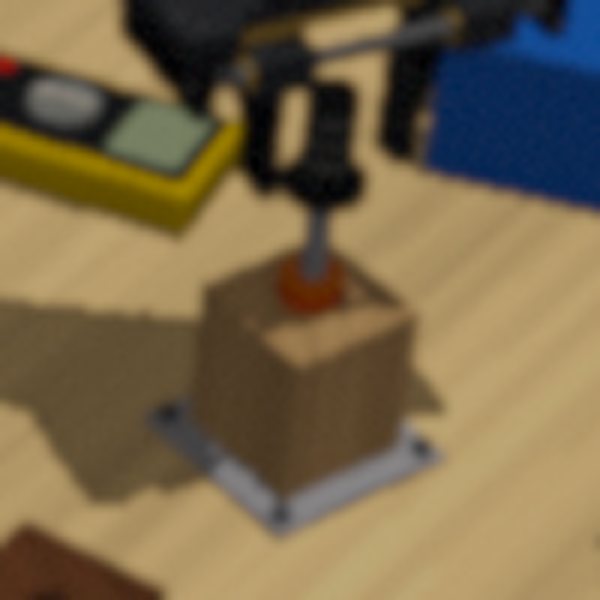

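The gauge stands clear between the open jaws. Retreating straight up.

Request:
apply_moves --pt "0 0 0 0 0 0 1" --pt "0 0 0 0 0 0 1" --pt "0 0 0 0 0 0 1" --pt "0 0 -0.02 0 0 0 1" --pt "0 0 -0.06 0 0 0 1" --pt "0 0 -0.12 0 0 0 1" --pt "0 0 -0.18 0 0 0 1" --pt "0 0 -0.22 0 0 0 1" --pt "0 0 -0.22 0 0 0 1" --pt "0 0 -0.22 0 0 0 1"

```text
clock: 21.15
tool_pos: [540.3, 277.6, 278.8]
orientation: [3.138, 0.002, 2.657]
force: [-0.6, 0.7, -0.5]
grip_width: 1.0
```

```bash
python3 - <<'E'
from h import *
p,im=shot('e1');s=bot.snapshot('scene')[:,:,::-1];cv2.imwrite('pics/e1_s.png',s)
S=bot.camera_params('scene')
x,y=map(int,proj(S,[539.7,278,110]));print(x-40,y-50)
cv2.imwrite('pics/e1_c.png',cv2.hconcat([cv2.resize(s[y-50:y+50,x-40:x+40],(400,500),interpolation=cv2.INTER_CUBIC),cv2.resize(im[130:290,220:348],(400,500))]))
for z in (198,149,99,85): print(z,(np.array(proj(S,[539.7,278,z]))-[x-40,y-50])*5,(np.array(proj(p,[539.7,278,z]))-[220,130])*3.125)
E
```

```text
e1 21.2 [539.60673327 277.23113275 276.98347784] [3.14090196e+00 3.09903975e-04 2.65752293e+00] vel 0.033037729322598755
303 126
198 [217.6523575  113.46630403] [192.3570489  325.80149323]
149 [208.21922755 191.09547943] [192.16872489 259.59622039]
99 [199.04538773 266.5908479 ] [192.02969357 210.71978365]
85 [196.55414095 287.09236054] [191.99746159 199.38863675]
```

View pics/e1_c.png

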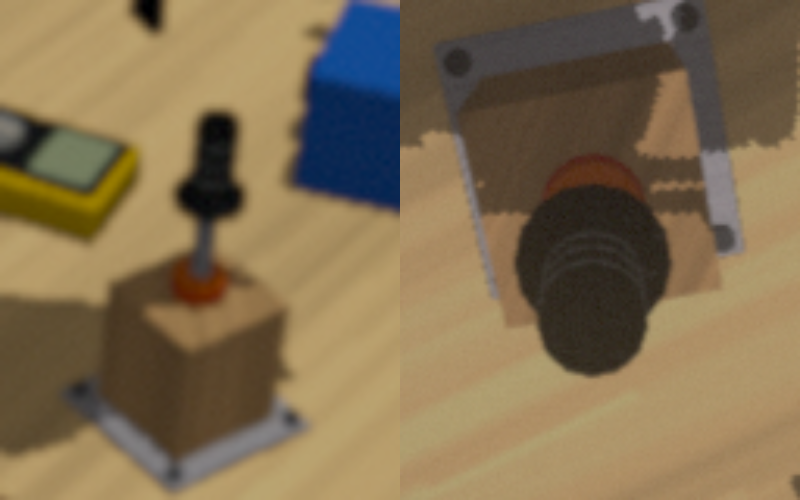

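View pics/e1_s.png

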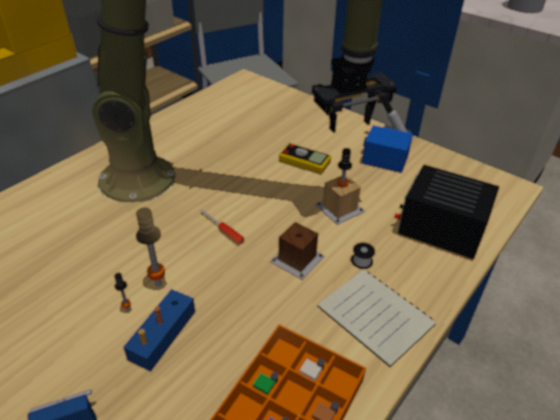

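```bash
python3 -c "
from h import *
print(bot.state()['clock'],bot.job_done())"
```

```text
the job is handed in; nothing more can be done
21.25 None
```

The gauge now stands on its own in the pale block's hole, with its collar on the block face. I handed the job in at 21.25 s; it returned no verdict.

**What I did:** I took the medium gauge from its rack hole and lined its rod up over the pale block's hole with the wrist camera. I pressed it down at about 3–4 mm/s over the last stretch, with the grip reduced to 16 N. Then I eased the load, opened the jaws and rose straight up.

**On the bottom:** the collar slid at a steady reading of about 7 N. At a tool height of 169.8 mm the arm stopped, and a further push raised the force to 16.6 N without any movement. That puts the depth at roughly 57 mm.

**After release:** the final scene and wrist pictures show the gauge upright, within about 1 pixel of a vertical line at the hole. The collar sits on the block face, the jaws are clear of the gauge, and no other object appears to have moved.

**Disagreements and limits:**
- **Heights:** my camera heights came out 3–6 mm lower than the given ones (for example, block face 81 mm against 85 mm), so I used the given heights.
- **Hole position:** estimates from different views differed by about 1–2 mm; a scene-camera estimate was about 5 mm off.
- **Collar contact:** I checked it only in these pictures, so a gap of 1–2 mm could not be ruled out from the images alone.

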